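Build the test-sieve tower on the shaker plate

TASK

Build the small test-sieve tower on the shaker plate: first the receiver pan in the plate's seat ring, then the fine-mesh sieve, then the coarse-mesh sieve, and the lid on top, each dropped fully home and level in the one below. Leave the vial, the small beaker and the petri dish where they stand.

Things in the scene. Friction and masses are not known exactly. Their poses are not given: they have to be found in the camera images.
- shaker_seat (a point): Shaker plate, fixed, in the clear space behind the blue cans: a grey round disc, 86 mm across and 10 mm thick, with a raised pale metal seat ring in its middle (56 mm across, bore 44 mm, from 10 to 19 mm above the worktop). This point is the centre of the ring's mouth, 19 mm above the worktop, z up. Only the pan goes straight into it.
- pan_mid (a point): Receiver pan, loose, 90 g: plain metal cup, 48 mm outside, 34 mm tall, 2 mm wall, smooth closed metal floor, open on top; the lowest of the three open rings and the deepest inside (23 mm). Its tapered skirt, 8 mm high (30 mm wide at the bottom, 40 mm at the top), drops into a 44 mm bore below until the flat shoulder at 8 mm height rests on the rim. The point is its centre, 17 mm above its underside; z is its axis. Fully home in the seat ring it is 9 mm above shaker_seat.
- fine_mid (a point): Fine-mesh sieve, loose, 100 g: metal ring, 48 mm outside, 38 mm tall, 2 mm wall, with a dense dark mesh (3 mm pitch) 14 mm below its rim. Its tapered skirt, 8 mm high (30 mm wide at the bottom, 40 mm at the top), drops into a 44 mm bore below until the flat shoulder at 8 mm height rests on the rim. The point is its centre, 19 mm above its underside; z is its axis. Fully home in the pan it is 28 mm above pan_mid.
- coarse_mid (a point): Coarse-mesh sieve, loose, 120 g: metal ring, 48 mm outside, 50 mm tall (the tallest), 2 mm wall, with a wide open grid of thick pale wires (8.5 mm pitch) 14 mm below its rim. Its tapered skirt, 8 mm high (30 mm wide at the bottom, 40 mm at the top), drops into a 44 mm bore below until the flat shoulder at 8 mm height rests on the rim. The point is its centre, 25 mm above its underside; z is its axis. Fully home in the fine sieve it is 36 mm above fine_mid.
- lid_mid (a point): Lid, loose, 80 g: metal disc, 48 mm across, with a black knob (20 mm thick, from 12 to 38 mm above its underside) to take it by; 38 mm tall overall. Its tapered skirt, 8 mm high (30 mm wide at the bottom, 40 mm at the top), drops into a 44 mm bore below until the flat shoulder at 8 mm height rests on the rim. The point is its centre, 19 mm above its underside; z is its axis. Fully home in the coarse sieve it is 36 mm above coarse_mid.
- post_top (a point): Obstacle, fixed: grey service post 128 mm high, y = 0.22 to 0.28, between the shaker plate and the loose pieces; this point is the middle of its top. A plug stands out of its left face to y = 0.345 at x = 0.63, 70 to 95 mm up. Right of it two blue cans, 250 mm high, end at x = 0.57; farther right (y < -0.15) a cabinet 350 mm high with a bin on top.
- vial_mid (a point): Bystander, loose: small vial, 22 mm across, 46 mm tall, amber with a black cap. Point at its centre, 23 mm up. Leave it.
- small_beaker_mid (a point): Bystander, loose: small plastic beaker, about 45 mm across, 56 mm tall. Point at its centre, 28 mm up. Leave it.
- dish_mid (a point): Bystander, loose: petri dish, 61 mm across, 14 mm tall. Point at its centre, 7 mm up. Leave it.
Mind the look-alikes: they are no part of the job. What is shaped like the part that bears pan_mid but brown or orange is not meant.

How it is judged (in metres and radians):
On the way, in this order (a step that is already met when the one before it is completed fails the run):
1. the pan is home in the seat ring (z of pan_mid in the frame of shaker_seat between 0.0065 and 0.0115 m and horizontal distance between pan_mid and shaker_seat below 0.004 m and angle between pan_mid's own z axis and vertical below 0.06 rad), for 0.2 s.
2. the fine sieve is home in the pan (all of step 1 and z of fine_mid in the frame of pan_mid between 0.0255 and 0.0305 m and horizontal distance between fine_mid and pan_mid below 0.004 m and angle between fine_mid's own z axis and vertical below 0.06 rad), for 0.2 s.
3. the coarse sieve is home in the fine sieve (all of step 2 and z of coarse_mid in the frame of fine_mid between 0.0335 and 0.0385 m and horizontal distance between coarse_mid and fine_mid below 0.004 m and angle between coarse_mid's own z axis and vertical below 0.06 rad), for 0.2 s.
4. the lid is home in the coarse sieve (all of step 3 and z of lid_mid in the frame of coarse_mid between 0.0335 and 0.0385 m and horizontal distance between lid_mid and coarse_mid below 0.004 m and angle between lid_mid's own z axis and vertical below 0.06 rad), for 0.2 s.
At the end, for the whole second after the job is handed in: On the shaker plate stand, from below, pan, fine sieve, coarse sieve and lid, each with its shoulder on the rim below (height within 2.5 mm), within 4 mm of the axis of the one below and level within 0.06 rad (all of step 4); the robot touches nothing.
It fails at once if a bystander (vial) was moved more than 25 mm (distance of vial_mid from where it was at the start of the episode above 0.025 m).
It fails at once if a bystander (small beaker) was moved more than 25 mm (distance of small_beaker_mid from where it was at the start of the episode above 0.025 m).
It fails at once if a bystander (dish) was moved more than 25 mm (distance of dish_mid from where it was at the start of the episode above 0.025 m).
It also fails if it takes over 134 s, if anything falls off the work surface, if the arm or the gripper's body presses on something with over 40 N, if the wrist force passes 120 N, or if a joint passes its speed limit or range.

ROBOT

A 6-joint arm with a two-finger parallel gripper is mounted at the origin on a cart in front of the work surface, level with it; the furniture and walls round the work are solid. World frame = base frame: x ahead of the robot, y to its left, z up, the work surface at z = 0. Lengths are in mm, angles in rad, forces in N, time in s.
With the tool pointing down it reaches from about 275 to 825 mm from the base axis. Payload 4.9 kg.
Tool frame: the origin (TCP) lies at the very end of the fingers, on their centre line; the grasp point (between the pads) lies 19 mm behind it; z points along the fingers, y is the direction in which the jaws open and shut (so a half turn about z gives the same grasp; the last joint's range is limited). The gripper opens to 85 mm and grips with 20 to 120 N. Pads are 22 mm wide; open, the fingers measure 114 mm over their backs; the gripper's body (76 mm by 85 mm) begins 54 mm behind the grasp point. The pads swing forward as they close: fully open they stand 13 mm farther back than shut.
Start: joints at [0.988, 0.326, -0.193, 1.052, 0, 1.437], TCP at [238.634, 495.553, 231.281] pointing down, gripper open.
Joint ranges: [-2.65, 2.65], [-0.97, 1.79], [-1.3, 1.35], [-1.93, 2.1], [-1.47, 1.37], [-3.14, 3.14]. Speed limits (rad/s): [2.57, 2.57, 3.14, 3.14, 3.14, 3.14].

INTERFACE

Orientations are given as [roll, pitch, yaw] about the fixed x, y, z axes, in that order (R = Rz(yaw) Ry(pitch) Rx(roll)).
In Python, from bench import bot, solve_ik, imaging gives the robot as it stands. Calls block until the motion is done:
- bot.move_ptp(position, orientation): joint-space move of the TCP to a pose.
- bot.movel(position, rot=None, max_speed=150, threshold=None): straight line of the TCP; rot=None keeps the orientation; max_speed is the mean speed in mm/s. With threshold (N) it stops when the force on the tool has changed by that much, and returns True; else False.
- bot.move_j(angles): joint-space move.
- bot.grip(opening, effort=None): opening from 0.0 (shut) to 1.0 (fully open); effort is the grip in N (None keeps the last); returns when the fingers have stopped.
- bot.dwell(seconds).
- solve_ik(position, orientation): joint angles nearest the present ones, or None.
- bot.get_state(): the state.
- imaging.capture(name): name is "scene" or "side" or "wrist"; returns the picture (384x512x3 uint8, blue, green, red); there is no depth.
- imaging.camera_model(name): a dict with "K" (3x3 intrinsics, pixels), "position" and "rotation" of the camera in the world. Camera axes: x right, y up, looking along -z (the intrinsics and any distortion apply to the point x, -y, -z); pixel columns grow to the right and rows downward; lengths in mm; the calibration is good to about 2 mm. The wrist camera is an equidistant fisheye: a pixel r from the principal point sees the ray r / f radians off the axis. A picture is of the moment at which its call begins: read the wrist's pose just before it. camera_model takes no time and is no camera call; for the wrist camera it gives the pose at the moment of the call.
A pose or a line that the arm cannot do raises bot.IKError and nothing moves.
- bot.sign_off(): hands the job in, once; it reports no verdict.
The state is a dict: "t": time; "qpos": joint angles; "joint_velocities": joint speeds; "effort": joint torques, N m; "tcp_pos": TCP position; "orientation": TCP orientation; "contact_force": force on the tool from outside, world axes, zero at the start; "wrist_torque": the same for the moment, N m; "opening": opening from 0.0 (shut) to 1.0 (fully open).
Only numpy, scipy, OpenCV 4.12 (cv2) and the standard library are available. Lean on these libraries where they do the work, as an engineer would, in place of code of your own. Each camera call takes 0.05 s, during which the arm holds its last target.

## Working session

There is one attempt and no reset: what is moved stays moved. The work goes in short steps, each a Python script; the robot and the scene stay as the last script left them, time stands still between calls to the robot, and variables do not carry over. Pictures are saved under pics/ and viewed, and the job is handed in when it is done.

```bash
ls; mkdir -p pics; python3 - <<'E'
from bench import bot, solve_ik, imaging
import cv2
s=bot.get_state(); print({k:s[k] for k in ('t','tcp_pos','orientation','opening')})
for n in ("scene","side","wrist"):
    m=imaging.camera_model(n); print(n,m)
    im=imaging.capture(n); cv2.imwrite(f"pics/{n}0.png",im)
E
```

```text
pics
{'t': 0.0, 'tcp_pos': array([238.30052333, 495.04667209, 230.50398968]), 'orientation': array([-3.13987669e+00, -1.93752529e-04,  2.69281204e+00]), 'opening': 1.0016839919748248}
scene {'K': array([[436.52481101,   0.        , 256.31229114],
       [  0.        , 436.52481101, 193.49134335],
       [  0.        ,   0.        ,   1.        ]]), 'position': array([-248.66264192,  838.4918624 ,  644.28362642]), 'rotation': array([ 1.03381936,  0.01667374, -2.25063176])}
side {'K': array([[491.0772368 ,   0.        , 256.18642669],
       [  0.        , 491.0772368 , 190.17512562],
       [  0.        ,   0.        ,   1.        ]]), 'position': array([  30.11334634, 1158.80818123,  642.41855034]), 'rotation': array([ 1.09138741, -0.0050746 , -2.6795058 ])}
wrist {'K': array([[297.31863964,   0.        , 250.23866251],
       [  0.        , 297.31863964, 194.85143927],
       [  0.        ,   0.        ,   1.        ]]), 'position': array([163.14523987, 531.60875537, 374.43808574]), 'rotation': array([-3.29605015e-01,  4.40034253e-04,  1.12105069e+00])}
```

View pics/scene0.png

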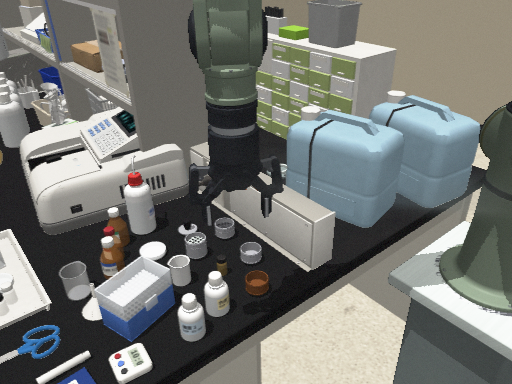

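View pics/side0.png

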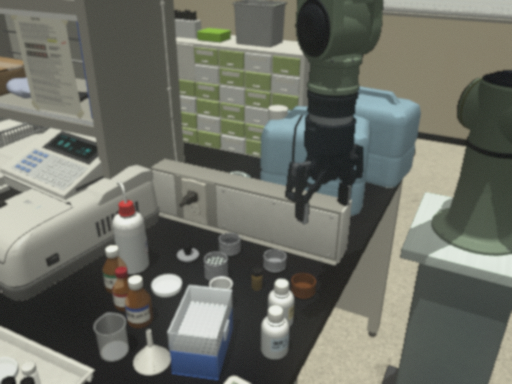

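View pics/wrist0.png

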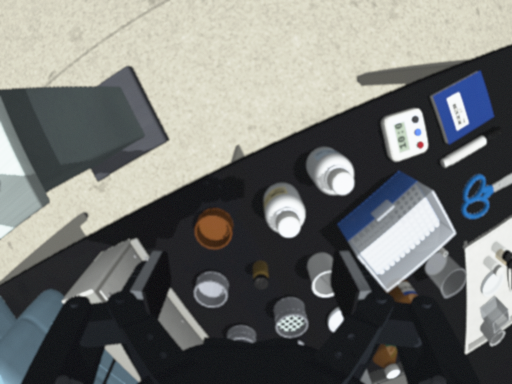

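```bash
cat > h.py <<'E'
from bench import bot, solve_ik, imaging
import cv2, numpy as np
from scipy.spatial.transform import Rotation as R
def rays(n,m,px):
    px=np.atleast_2d(px).astype(float); K=m["K"]
    u=(px[:,0]-K[0,2])/K[0,0]; v=(px[:,1]-K[1,2])/K[1,1]
    if n=="wrist":
        r=np.hypot(u,v); s=np.where(r>1e-9,np.sin(r)/np.maximum(r,1e-9),1)
        d=np.c_[u*s,v*s,np.cos(r)]
    else: d=np.c_[u,v,np.ones_like(u)]
    d=d*[1,-1,-1]
    return R.from_euler('xyz',m["rotation"]).apply(d)
def onz(n,m,px,z):
    d=rays(n,m,px); p=np.array(m["position"]); return p+d*((z-p[2])/d[:,2])[:,None]
def proj(n,m,P):
    P=np.atleast_2d(P); c=R.from_euler('xyz',m["rotation"]).inv().apply(P-m["position"])*[1,-1,-1]
    K=m["K"]
    if n=="wrist":
        rr=np.hypot(c[:,0],c[:,1]); th=np.arctan2(rr,c[:,2]); s=th/np.maximum(rr,1e-9)
        return np.c_[K[0,0]*c[:,0]*s+K[0,2],K[1,1]*c[:,1]*s+K[1,2]]
    return np.c_[K[0,0]*c[:,0]/c[:,2]+K[0,2],K[1,1]*c[:,1]/c[:,2]+K[1,2]]
def crop(im,x0,y0,x1,y1,s,name):
    cv2.imwrite(f"pics/{name}.png",cv2.resize(im[y0:y1,x0:x1],None,fx=s,fy=s,interpolation=cv2.INTER_CUBIC))
E
python3 - <<'E'
from h import *
w=cv2.imread("pics/wrist0.png"); crop(w,180,200,380,350,4,"w0c")
s=cv2.imread("pics/scene0.png"); crop(s,130,200,290,320,5,"s0c")
s=cv2.imread("pics/side0.png"); crop(s,140,220,330,310,4,"d0c")
m=imaging.camera_model("wrist")
print(onz("wrist",m,[(211,289),(241,333),(291,316),(213,229),(321,275),(261,275)],30).round())
ms=imaging.camera_model("scene")
print(onz("scene",ms,[(251,253),(225,228),(196,245),(257,283),(180,270),(221,265),(187,228)],30).round())
E
```

```text
[[374. 367.  30.]
 [473. 366.  30.]
 [473. 451.  30.]
 [290. 417.  30.]
 [421. 518.  30.]
 [382. 443.  30.]]
[[365. 371.  30.]
 [482. 359.  30.]
 [470. 449.  30.]
 [281. 422.  30.]
 [418. 522.  30.]
 [375. 446.  30.]
 [542. 430.  30.]]
```

View pics/w0c.png

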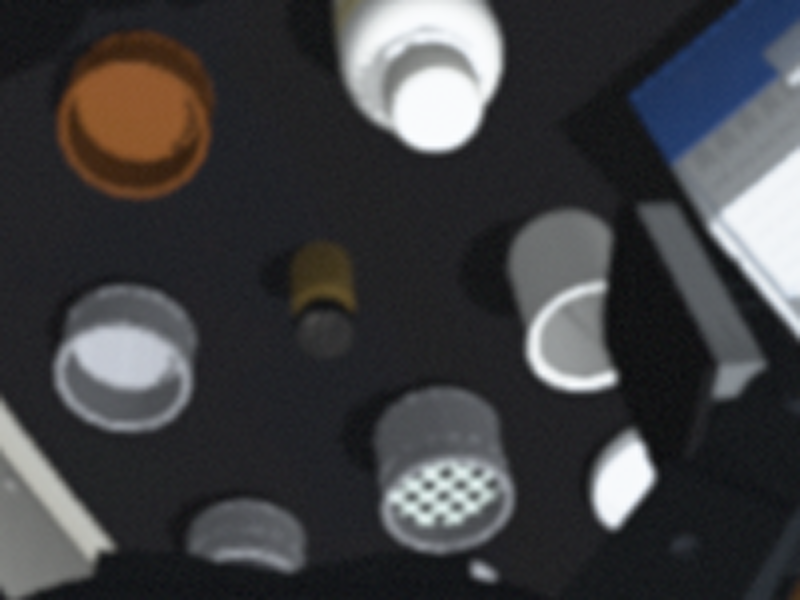

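View pics/s0c.png

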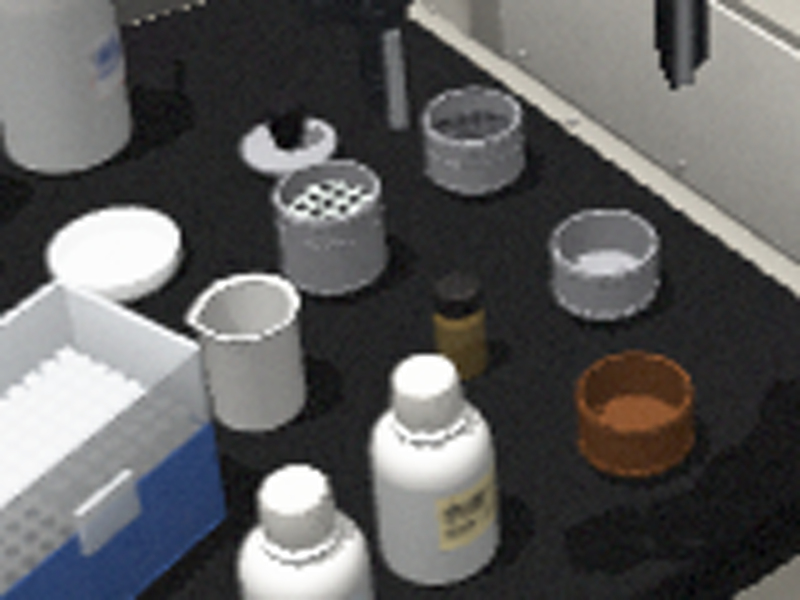

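View pics/d0c.png

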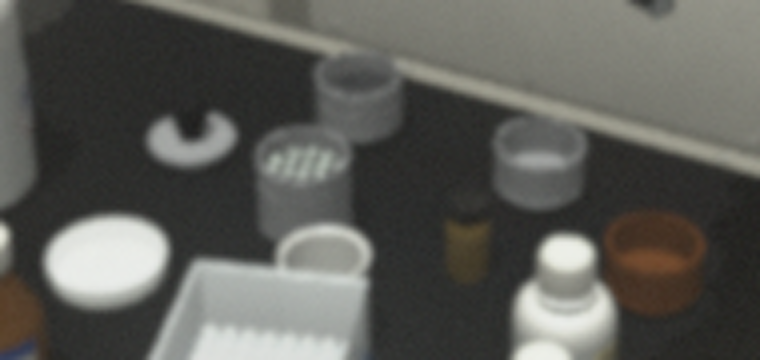

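```bash
cat >> h.py <<'E'
def Rt(yaw): return np.array([np.pi,0,yaw])
def cam_at(tcp,rpy):  # predicted wrist cam
    T=np.load("camtool.npz"); Rw=R.from_euler('xyz',rpy)
    return dict(K=T["K"],position=np.array(tcp)+Rw.apply(T["p"]),rotation=(Rw*R.from_matrix(T["R"])).as_euler('xyz'))
E
python3 - <<'E'
from h import *
s=bot.get_state(); m=imaging.camera_model("wrist")
Rw=R.from_euler('xyz',s["orientation"])
p=Rw.inv().apply(m["position"]-s["tcp_pos"]); Rc=Rw.inv()*R.from_euler('xyz',m["rotation"])
np.savez("camtool.npz",K=m["K"],p=p,R=Rc.as_matrix())
print(p,Rc.as_matrix().round(2)); print(proj("wrist",m,s["tcp_pos"]), rays("wrist",m,(256,194)))
for yaw in np.arange(-3.14,3.15,0.5236):
    for tcp in ([560,300,330],[640,100,200],[640,100,30],[650,80,30]):
        try: q=solve_ik(tcp,Rt(yaw))
        except Exception as e: q=e
        if tcp[0]==560:
            mm=cam_at(tcp,Rt(yaw)); print(round(yaw,2),mm["position"].round(),proj("wrist",mm,[[650,80,19],[650,150,19],[700,80,19]]).round().tolist())
        print("   ",tcp,None if q is None else np.round(q,2))
E
```

```text
[ 8.36238354e+01  2.54059482e-02 -1.43838068e+02] [[-0.    0.95  0.32]
 [ 1.    0.   -0.  ]
 [-0.    0.32 -0.95]]
[[250.05706044 253.36864915]] [[ 0.29734781 -0.12225304 -0.94690996]]
-3.14 [476. 300. 474.] [[124.0, 205.0], [161.0, 205.0], [128.0, 230.0]]
    [560, 300, 330] [0.38 0.46 0.25 1.37 0.   0.37]
    [640, 100, 200] [0.04 0.53 0.04 1.08 0.   0.04]
    [640, 100, 30] [ 0.04  0.69 -0.15  0.73  0.    0.04]
    [650, 80, 30] [ 0.01  0.7  -0.13  0.74  0.    0.01]
-2.62 [488. 258. 474.] [[108.0, 135.0], [142.0, 155.0], [98.0, 161.0]]
    [560, 300, 330] [ 0.38  0.46  0.25  1.37  0.   -0.15]
    [640, 100, 200] [ 0.04  0.53  0.04  1.08  0.   -0.48]
    [640, 100, 30] [ 0.04  0.69 -0.15  0.73  0.   -0.48]
    [650, 80, 30] [ 0.01  0.7  -0.13  0.74  0.   -0.52]
-2.09 [518. 228. 474.] [[130.0, 64.0], [152.0, 99.0], [107.0, 82.0]]
    [560, 300, 330] [ 0.38  0.46  0.25  1.37  0.   -0.67]
    [640, 100, 200] [ 0.04  0.53  0.04  1.08  0.   -1.01]
    [640, 100, 30] [ 0.04  0.69 -0.15  0.73  0.   -1.01]
    [650, 80, 30] [ 0.01  0.7  -0.13  0.74  0.   -1.04]
-1.57 [560. 216. 474.] [[191.
[... 2187 characters left out ...]
 0.   1.09]
    [640, 100, 30] [ 0.04  0.69 -0.15  0.73  0.    1.09]
    [650, 80, 30] [ 0.01  0.7  -0.13  0.74  0.    1.06]
2.62 [488. 342. 474.] [[170.0, 255.0], [201.0, 239.0], [185.0, 276.0]]
    [560, 300, 330] [0.38 0.46 0.25 1.37 0.   0.9 ]
    [640, 100, 200] [0.04 0.53 0.04 1.08 0.   0.56]
    [640, 100, 30] [ 0.04  0.69 -0.15  0.73  0.    0.56]
    [650, 80, 30] [ 0.01  0.7  -0.13  0.74  0.    0.53]
3.14 [476. 300. 474.] [[124.0, 205.0], [161.0, 205.0], [128.0, 230.0]]
    [560, 300, 330] [0.38 0.46 0.25 1.37 0.   0.37]
    [640, 100, 200] [0.04 0.53 0.04 1.08 0.   0.04]
    [640, 100, 30] [ 0.04  0.69 -0.15  0.73  0.    0.04]
    [650, 80, 30] [ 0.01  0.7  -0.13  0.74  0.    0.01]
```

```bash
python3 - <<'E'
from h import *
import pickle
out={}
for i,(tcp,yaw) in enumerate([([500,300,330],2.1),([560,280,330],-2.62)]):
    bot.move_ptp(tcp,Rt(yaw)); bot.dwell(0.3)
    m=imaging.camera_model("wrist"); im=imaging.capture("wrist"); cv2.imwrite(f"pics/wl{i}.png",im); out[i]=m
pickle.dump(out,open("wl.pkl","wb"))
s=bot.get_state();print(s["t"],s["contact_force"],s["tcp_pos"],s["orientation"])
im=imaging.capture("scene"); cv2.imwrite("pics/scene1.png",im); crop(im,130,200,290,320,5,"s1c")
E
```

```text
3.5833 [ 0.28127868 -0.50881692 -0.77857103] [559.93773489 280.06883156 330.02198412] [-3.14158547e+00  2.31372355e-05 -2.61998732e+00]
```

View pics/wl0.png

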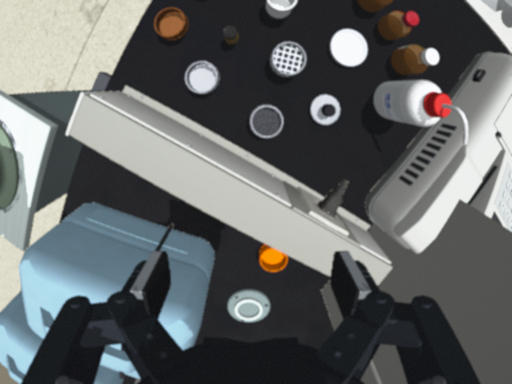

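View pics/wl1.png

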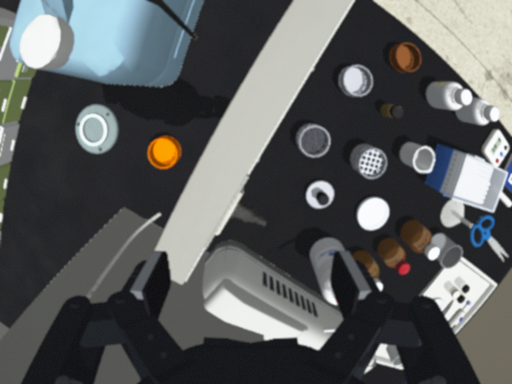

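View pics/scene1.png

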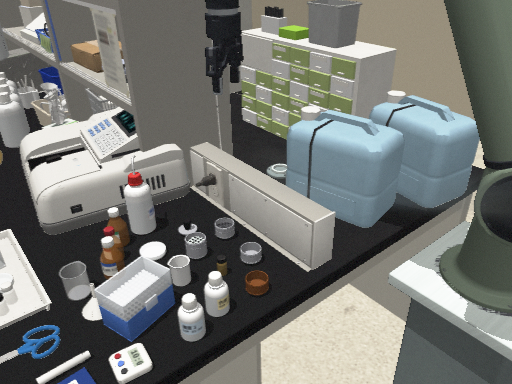

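```bash
python3 - <<'E'
from h import *
a=cv2.imread("pics/wl0.png"); crop(a,175,30,345,145,4.7,"a_p"); crop(a,215,230,305,330,6,"a_s")
b=cv2.imread("pics/wl1.png"); crop(b,290,50,400,215,3.6,"b_p"); crop(b,60,90,200,180,5.7,"b_s")
E
```

```text
(no output)
```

View pics/a_p.png

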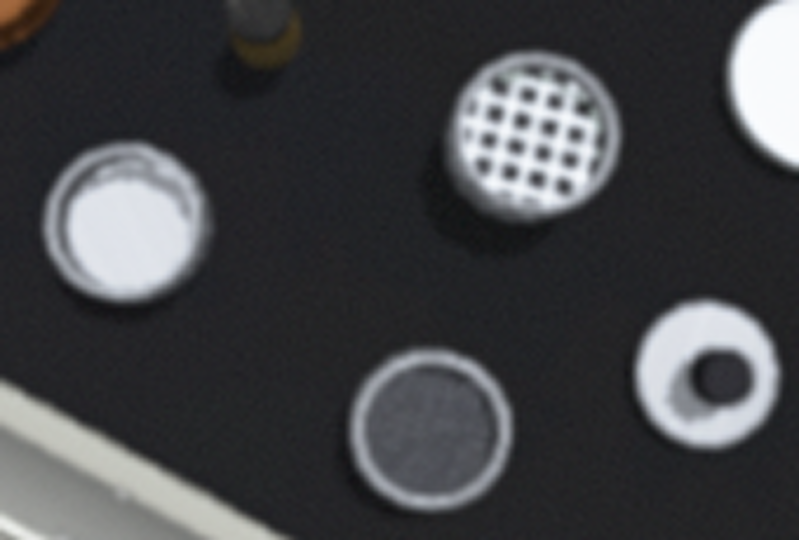

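View pics/a_s.png

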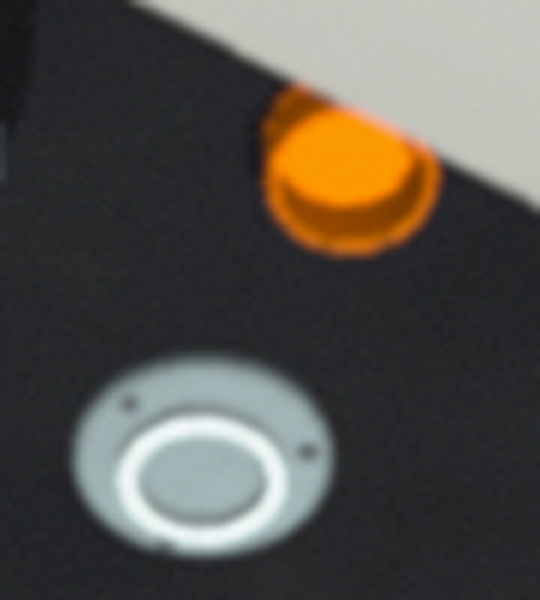

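View pics/b_p.png

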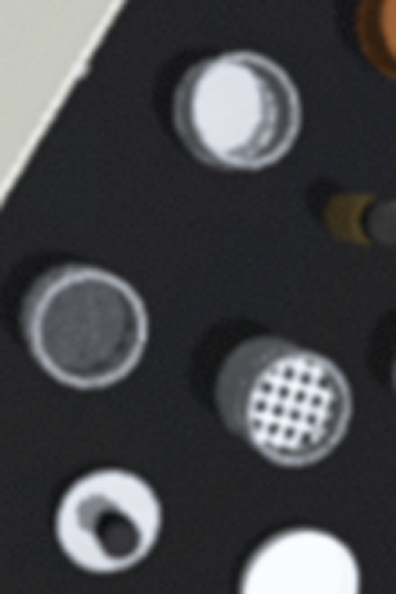

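View pics/b_s.png

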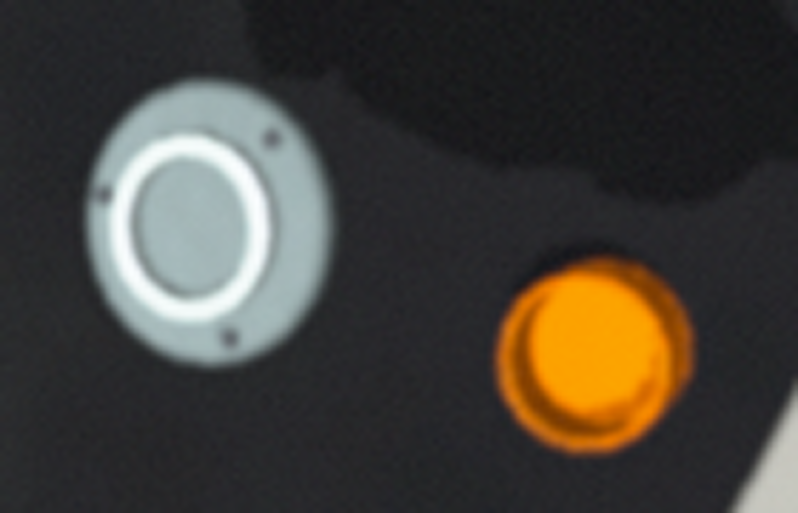

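The pictures show these pieces:
- **Pan:** smooth bright floor, wl0 (202,77).
- **Fine sieve:** dark mesh, wl0 (267,121).
- **Coarse sieve:** open grid, wl0 (289,58).
- **Lid:** disc with black knob, wl0 (325,110).
- **Seat ring:** on the grey plate, wl0 (249,310) and wl1 (93,130).

Candidates for the pan are the metal cup at (202,77), the brown cup at (171,24), the orange cup at (273,258), and the fine sieve at (267,121), which has mesh. I choose the metal cup at (202,77); the close crop confirms its smooth metal floor.

```bash
python3 - <<'E'
from h import *
import pickle
o=pickle.load(open("wl.pkl","rb"))
pts=dict(pan=((202,77.2),(356.9,80.8),34),fine=((266.9,121.5),(314.4,140.8),38),coarse=((288.8,58.7),(372.8,163.3),50),lid=((325.4,109.6),(320.3,194.7),12),seat=((248.8,310.2),(93.3,129.8),19),orange=((215+352/6,230+170/6),(60+590/5.7,90+355/5.7),34),
 dish=((349,47),(373,213),14),vial=((231,34),(397,111),46))
for k,(a,b,z) in pts.items():
    A=onz("wrist",o[0],a,z)[0];B=onz("wrist",o[1],b,z)[0]
    # triangulate
    d1=rays("wrist",o[0],a)[0];d2=rays("wrist",o[1],b)[0];p1=o[0]["position"];p2=o[1]["position"]
    t=np.linalg.lstsq(np.c_[d1,-d2],p2-p1,rcond=None)[0]
    print(k,A.round(1)[:2],B.round(1)[:2],"tri",((p1+t[0]*d1+p2+t[1]*d2)/2).round(1))
E
```

```text
pan [381.1 364. ] [380.7 363.2] tri [380.4 363.9  31.8]
fine [496.3 354.2] [495.2 354.2] tri [495.7 354.1  38.9]
coarse [475.4 448.3] [474.6 450.2] tri [475.  447.2  56. ]
lid [567.2 417.9] [566.4 419.6] tri [565.5 417.2  18.1]
seat [655.2  29.3] [653.6  30.9] tri [652.   33.6  24.8]
orange [626.1 164.2] [624.6 163.5] tri [625.9 163.3  32.4]
dish [546.4 525.5] [545.4 524. ] tri [546.4 526.5  10.5]
vial [387.3 438.9] [383.5 440.5] tri [386.9 437.5  53.1]
```

```bash
cat >> h.py <<'E'
Y=np.pi/2
def st(tag=""):
    s=bot.get_state(); print(tag,"t%.1f"%s["t"],"tcp",s["tcp_pos"].round(1),"F",np.round(s["contact_force"],1),"op %.3f"%s["opening"])
    return s
def pick(x,y,z,eff=40,op=0.8,up=210):
    bot.move_ptp([x,y,up],Rt(Y)); bot.grip(op)
    bot.movel([x,y,z+60],max_speed=200)
    hit=bot.movel([x,y,z],max_speed=70,threshold=10); st("down hit=%s"%hit)
    bot.grip(0.0,eff); st("gripped")
E
python3 - <<'E'
from h import *
ms=imaging.camera_model("scene"); sd=imaging.camera_model("side")
s=cv2.imread("pics/scene1.png"); crop(s,250,150,310,190,10,"s1seat")
print(proj("scene",ms,[[654.4,30.1,19],[380.9,363.6,34],[495.8,354.2,38],[475,449,50],[566.8,418.7,12]]).round(1))
pick(380.9,363.6,6)
im=imaging.capture("wrist"); cv2.imwrite("pics/w2.png",im)
bot.movel([380.9,363.6,60],max_speed=100); st("lift")
im=imaging.capture("scene"); cv2.imwrite("pics/s2.png",im); crop(im,130,130,290,290,5,"s2c")
E
```

```text
[[279.2 166.9]
 [249.1 247.1]
 [223.2 222.2]
 [194.2 237. ]
 [186.4 227.9]]
down hit=False t7.9 tcp [381.2 363.8   6.2] F [ 0.4 -0.1  0.2] op 0.802
gripped t8.2 tcp [381.1 363.9   6.8] F [-1.7 -1.1  5. ] op 0.544
lift t8.9 tcp [380.7 363.4  59.7] F [-0.3 -0.2 -1.1] op 0.541
```

View pics/s1seat.png

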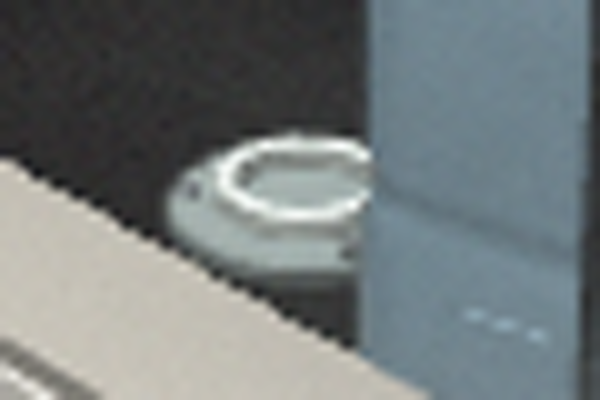

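View pics/w2.png

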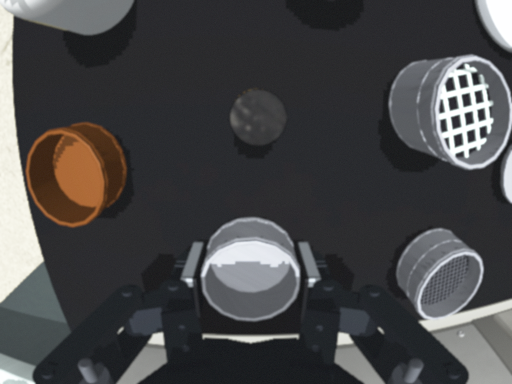

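View pics/s2.png

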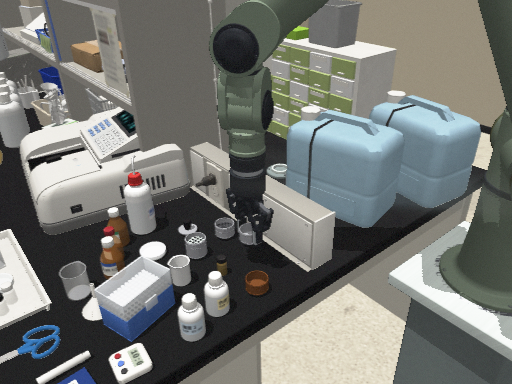

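```bash
python3 - <<'E'
from h import *
a=cv2.imread("pics/w2.png")
m=cam_at([381.1,363.9,6.8],Rt(Y)); c=np.array([381.1,363.9])
t=np.linspace(0,2*np.pi,60)
ring=np.c_[c[0]+24*np.cos(t),c[1]+24*np.sin(t),np.full(60,34.5)]
for p in proj("wrist",m,ring): cv2.circle(a,tuple(int(v) for v in p.round()),0,(0,0,255),-1)
crop(a,180,200,320,340,5,"w2c")
print(solve_ik([654.4,300,210],Rt(Y)),solve_ik([654.4,30.1,210],Rt(Y)))
E
```

```text
[0.32742945 0.66900674 0.31037208 1.21216166 0.         1.89822578] [-0.06662443  0.5367084   0.08004794  1.11413587  0.          1.5041719 ]
```

View pics/w2c.png

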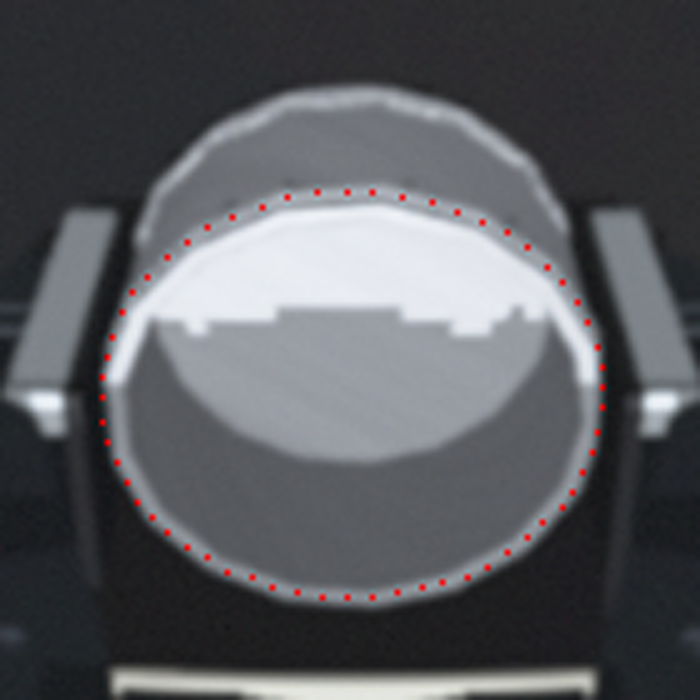

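```bash
cat >> h.py <<'E'
SX,SY=654.4,30.1
def carry(x,y,z):
    bot.movel([x,y,z],max_speed=200); bot.movel([SX,320,z],max_speed=220); bot.movel([SX,SY,z],max_speed=220); return st("over seat")
E
python3 - <<'E'
from h import *
carry(380.9,363.6,205)
im=imaging.capture("scene"); cv2.imwrite("pics/s3.png",im)
im=imaging.capture("wrist"); cv2.imwrite("pics/w3.png",im)
bot.movel([SX,SY,80],max_speed=120); st()
im=imaging.capture("scene"); cv2.imwrite("pics/s4.png",im)
im=imaging.capture("wrist"); cv2.imwrite("pics/w4.png",im)
E
```

```text
over seat t12.7 tcp [654.3  31.2 205. ] F [-0.8  0.6 -1. ] op 0.545
 t14.0 tcp [655.1  30.1  80.9] F [ 0.2  0.2 -0.3] op 0.540
```

View pics/s4.png

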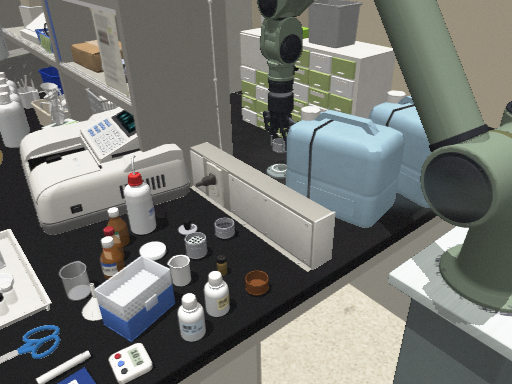

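View pics/w4.png

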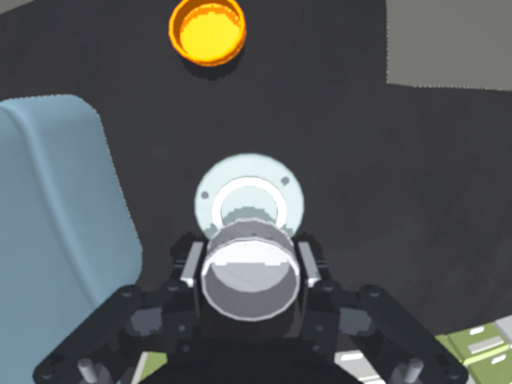

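```bash
cat >> h.py <<'E'
def overlay(a,m,rings,name,box,s):
    t=np.linspace(0,2*np.pi,120)
    for (x,y,z,r,col) in rings:
        for p in proj("wrist",m,np.c_[x+r*np.cos(t),y+r*np.sin(t),np.full(120,z)]):
            cv2.circle(a,tuple(int(v) for v in p.round()),0,col,-1)
    crop(a,*box,s,name)
E
python3 - <<'E'
from h import *
a=cv2.imread("pics/w4.png"); m=cam_at([655.1,30.1,80.9],Rt(Y))
overlay(a,m,[(SX,SY,10,43,(0,0,255)),(SX,SY,19,28,(255,0,0))],"w4c",(185,140,315,250),6)
E
```

```text
(no output)
```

View pics/w4c.png

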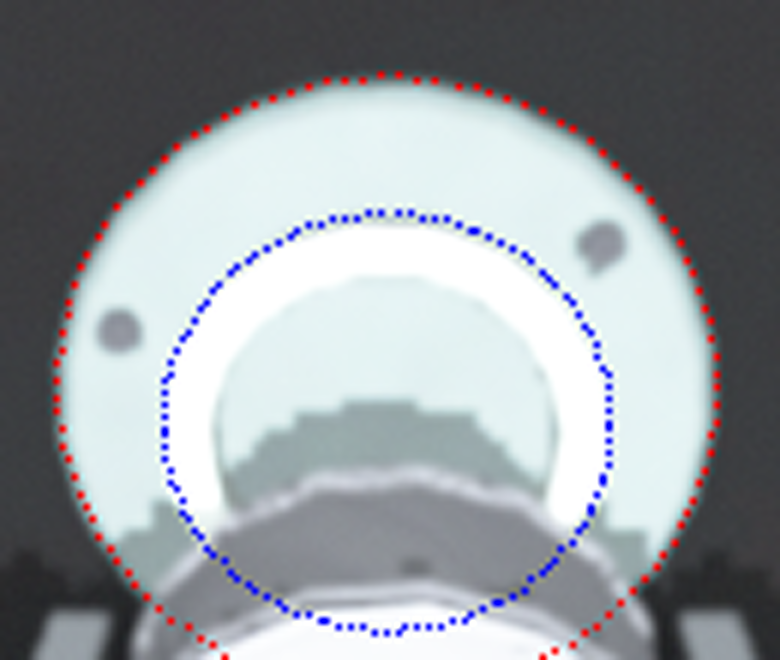

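```bash
sed -i 's/^SX,SY=.*/SX,SY=654.3,29.4/' h.py; python3 - <<'E'
from h import *
bot.movel([SX,SY,34],max_speed=100); st()
hit=bot.movel([SX,SY,18.6],max_speed=40,threshold=6); st("hit %s"%hit)
im=imaging.capture("wrist"); cv2.imwrite("pics/w5.png",im)
E
```

```text
t14.7 tcp [654.4  29.4  34.1] F [-0.3  0.7 -0.2] op 0.541
hit True t15.2 tcp [654.   29.4  17.8] F [-0.5  0.8  5.2] op 0.543
```

View pics/w5.png

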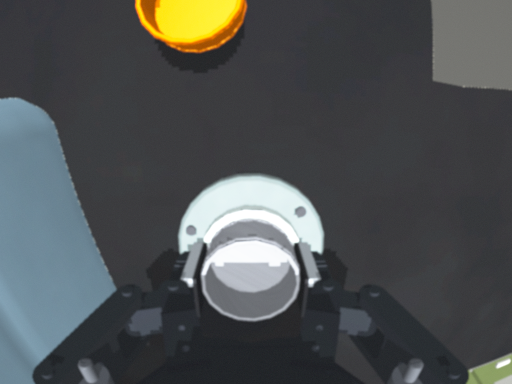

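```bash
python3 - <<'E'
from h import *
bot.grip(0.8); st("rel")
bot.movel([SX,SY,60],max_speed=120); bot.dwell(0.2); s=st()
m=imaging.camera_model("wrist"); im=imaging.capture("wrist"); cv2.imwrite("pics/w6.png",im)
overlay(im,m,[(SX,SY,10,43,(0,0,255)),(SX,SY,45,24,(255,0,0)),(SX,SY,19,24,(0,255,0))],"w6c",(170,170,330,340),4)
E
```

```text
rel t15.6 tcp [652.8  29.5  16.5] F [-0.2  0.  -0.5] op 0.803
 t16.3 tcp [653.5  29.5  58.9] F [-0.6  0.8  0.8] op 0.800
```

View pics/w6c.png

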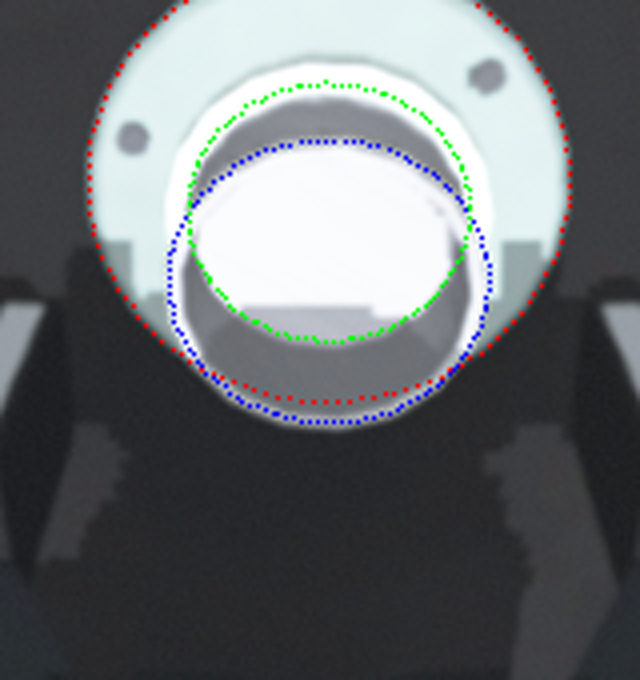

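```bash
sed -i 's/^SX,SY=.*/SX,SY=654.3,28.9/' h.py; cat >> h.py <<'E'
def back(z):
    bot.movel([SX,SY,z],max_speed=200); bot.movel([SX,320,z],max_speed=220)
def cycle(tag,x,y,zt,h,back_z=200,up=210,eff=40,op=0.8,box=(170,190,330,340)):
    back(back_z); pick(x,y,zt,eff,op,up)
    s=bot.get_state(); m=imaging.camera_model("wrist"); im=imaging.capture("wrist"); cv2.imwrite(f"pics/{tag}_g.png",im)
    t=s["tcp_pos"]; overlay(im,m,[(t[0],t[1],h,24,(0,0,255))],tag+"_gc",box,4)
    bot.movel([x,y,zt+50],max_speed=100); st("lift")
E
python3 - <<'E'
from h import *
cycle("fine",495.8,354.2,8,38)
E
```

```text
down hit=False t21.4 tcp [496.2 354.4   8.4] F [ 0.1  0.2 -0.1] op 0.798
gripped t21.8 tcp [496.2 354.5   8.9] F [-1.  -0.1  5.7] op 0.555
lift t22.4 tcp [495.5 354.   57.7] F [-0.  -0.4 -0.9] op 0.550
```

View pics/fine_gc.png

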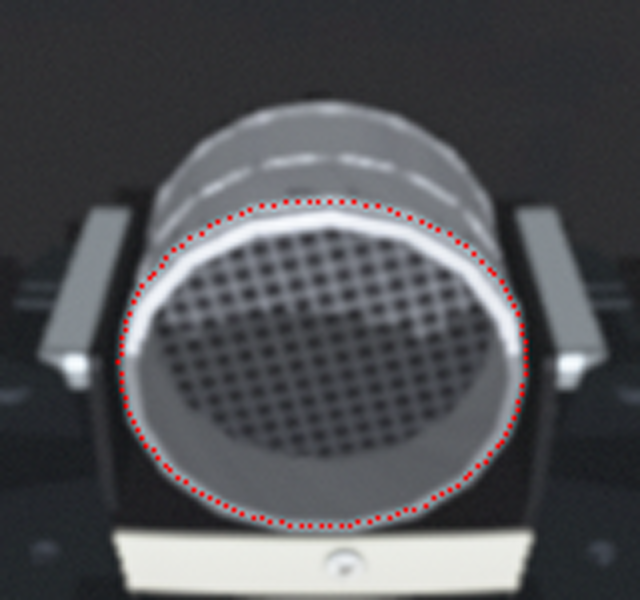

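```bash
cat >> h.py <<'E'
def place(tag,x,y,zc,zhome,rim,op=0.8,thr=6):
    carry(x,y,zc)
    bot.movel([SX,SY,zhome+16],max_speed=140)
    hit=bot.movel([SX,SY,zhome+0.3],max_speed=40,threshold=thr); st("down hit=%s home=%.1f"%(hit,zhome))
def release(tag,rim,zup,op=0.8,r=24):
    s=bot.get_state(); bot.grip(op); st("rel")
    bot.movel([SX,SY,zup],max_speed=120); bot.dwell(0.2); st()
    m=imaging.camera_model("wrist"); im=imaging.capture("wrist"); cv2.imwrite(f"pics/{tag}_r.png",im)
    overlay(im,m,[(SX,SY,10,43,(0,0,255)),(SX,SY,rim,r,(255,0,0))],tag+"_rc",(170,170,330,340),4)
E
python3 - <<'E'
from h import *
place("fine",495.8,354.2,205,45.9,75)
im=imaging.capture("wrist"); cv2.imwrite("pics/fine_p.png",im)
E
```

```text
over seat t25.7 tcp [654.2  30.1 205. ] F [ 0.6 -0.3 -0.6] op 0.555
down hit=True home=45.9 t27.3 tcp [654.1  28.9  45.9] F [-0.8 -0.2  4.9] op 0.550
```

View pics/fine_p.png

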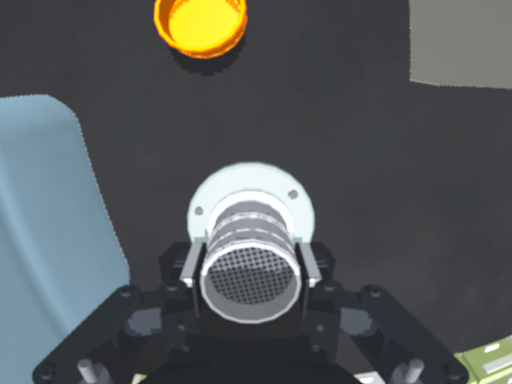

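```bash
python3 - <<'E'
from h import *
release("fine",75,100)
cycle("coarse",475.0,449.2,16,50)
E
```

```text
rel t27.7 tcp [653.1  29.   44.7] F [ 0.7 -0.  -0.2] op 0.805
 t28.5 tcp [653.5  28.9  98.8] F [-0.5 -0.4 -0.5] op 0.802
down hit=False t33.6 tcp [475.3 449.5  16.4] F [ 0.5 -0.7  0.2] op 0.802
gripped t33.9 tcp [475.5 449.7  17. ] F [-0.7 -0.6  4.2] op 0.547
lift t34.6 tcp [474.7 448.9  65.6] F [ 0.2  0.1 -1.4] op 0.544
```

View pics/fine_rc.png

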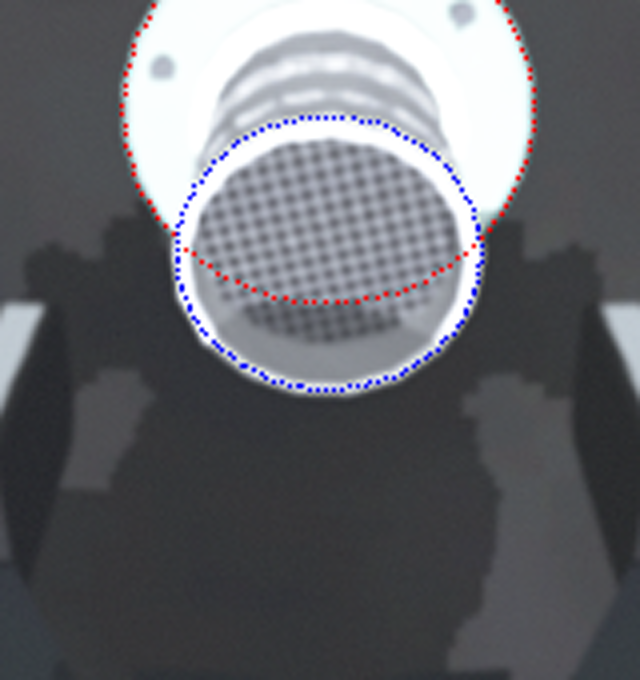

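View pics/coarse_gc.png

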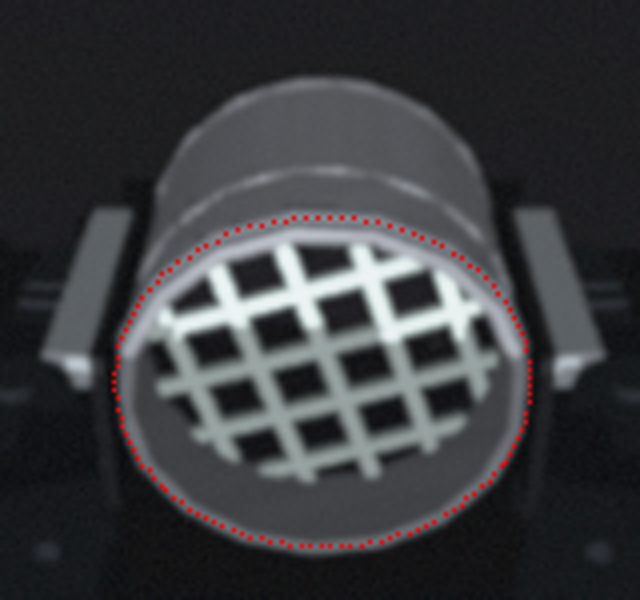

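```bash
python3 - <<'E'
from h import *
place("coarse",475.0,449.2,205,84.0,117)
im=imaging.capture("wrist"); cv2.imwrite("pics/coarse_p.png",im)
E
```

```text
over seat t38.1 tcp [654.2  30.1 205. ] F [ 0.2  0.  -1.6] op 0.542
down hit=True home=84.0 t39.5 tcp [654.2  28.9  83.9] F [-0.  -0.2  5. ] op 0.543
```

View pics/coarse_p.png

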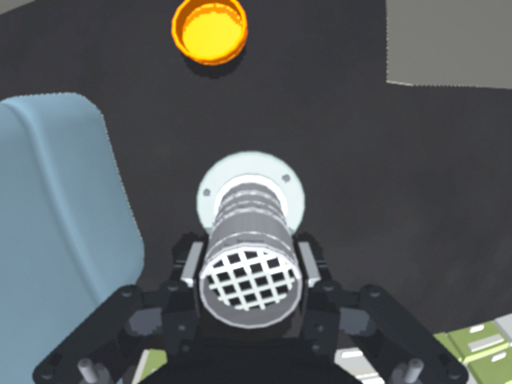

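```bash
python3 - <<'E'
from h import *
release("coarse",117,150)
back(200)
x,y=566.8,418.7
bot.move_ptp([x,y,120],Rt(Y)); bot.grip(0.6); st()
m=imaging.camera_model("wrist"); im=imaging.capture("wrist"); cv2.imwrite("pics/lid_h.png",im)
overlay(im,m,[(x,y,38,10,(0,0,255)),(x,y,12,24,(255,0,0))],"lid_hc",(180,130,330,270),5)
E
```

```text
rel t39.9 tcp [653.   29.   82.4] F [0.2 0.7 0.7] op 0.803
 t40.8 tcp [653.6  28.9 148.8] F [ 0.8 -0.5  0.5] op 0.799
 t43.7 tcp [568.3 417.9 120.8] F [-0.2  0.2  0.1] op 0.604
```

View pics/coarse_rc.png

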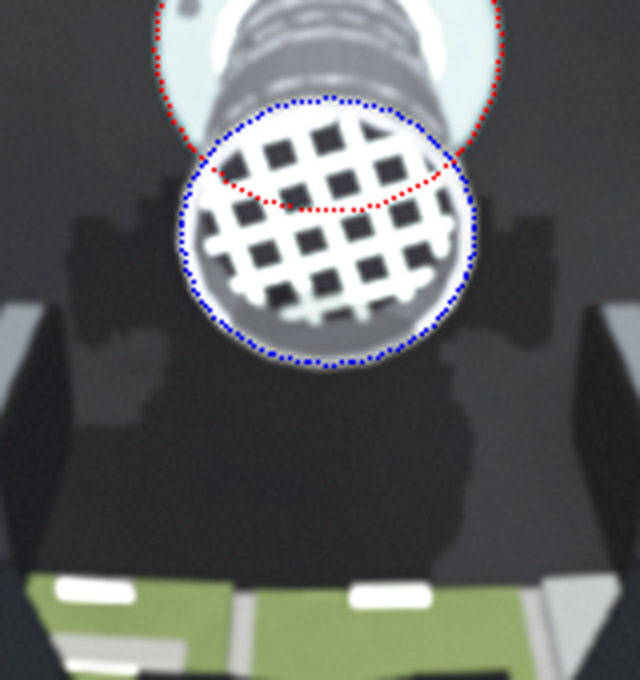

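View pics/lid_hc.png

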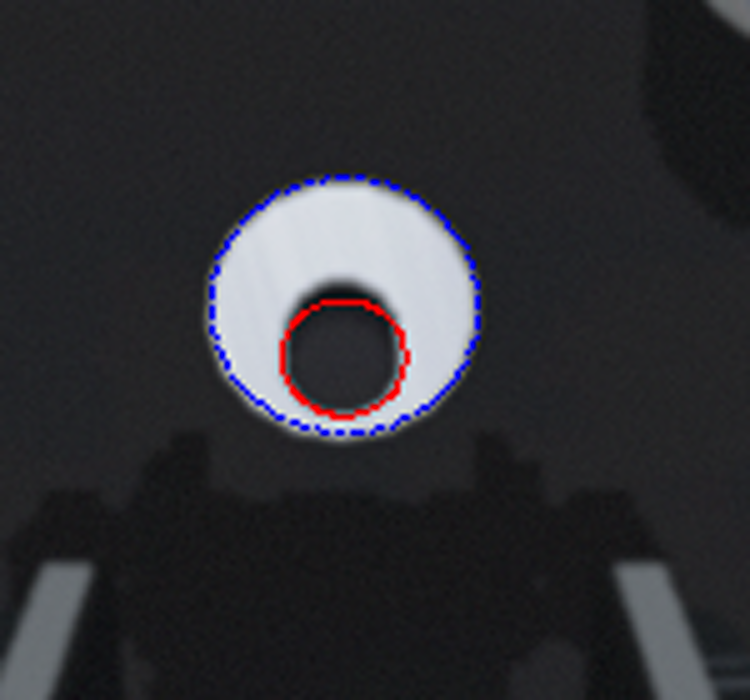

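```bash
python3 - <<'E'
from h import *
x,y=566.4,418.4
bot.movel([x,y,60],max_speed=120)
hit=bot.movel([x,y,15],max_speed=60,threshold=8); st("down %s"%hit)
bot.grip(0.0,40); st("grip")
im=imaging.capture("wrist"); cv2.imwrite("pics/lid_g.png",im); crop(im,170,190,330,340,4,"lid_gc")
bot.movel([x,y,60],max_speed=100); st("lift")
im=imaging.capture("wrist"); crop(im,170,190,330,340,4,"lid_lc")
E
```

```text
down False t45.3 tcp [566.7 418.6  15.3] F [ 0.2 -0.3  1. ] op 0.597
grip t45.6 tcp [566.8 418.7  15.7] F [-0.1 -0.9  1.6] op 0.216
lift t46.3 tcp [566.3 418.3  59.9] F [-0.   0.2 -1.1] op 0.215
```

View pics/lid_lc.png

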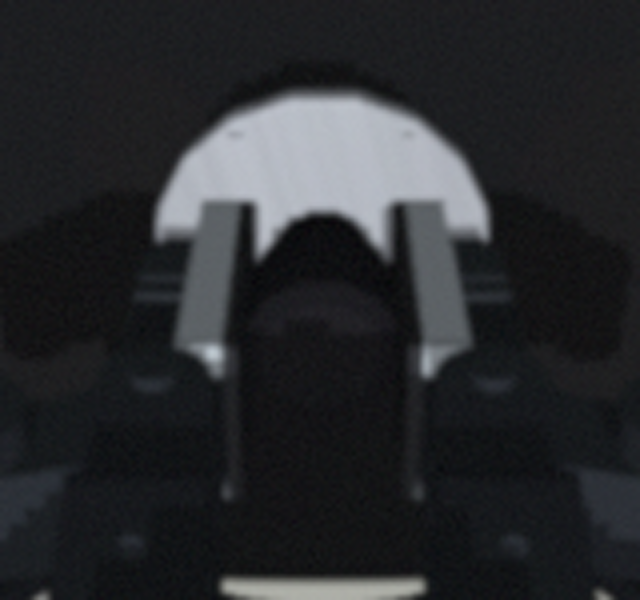

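The lid is held level by its knob. Next I place it; the home TCP is 109 + 15.7 = 124.7 mm.

```bash
python3 - <<'E'
from h import *
place("lid",566.4,418.4,215,124.7,121)
im=imaging.capture("wrist"); cv2.imwrite("pics/lid_p.png",im)
E
```

```text
over seat t49.5 tcp [654.2  30.1 215. ] F [-1.9 -0.2 -0.6] op 0.218
down hit=True home=124.7 t50.6 tcp [654.3  28.9 124.5] F [-0.  -0.   5.3] op 0.221
```

View pics/lid_p.png

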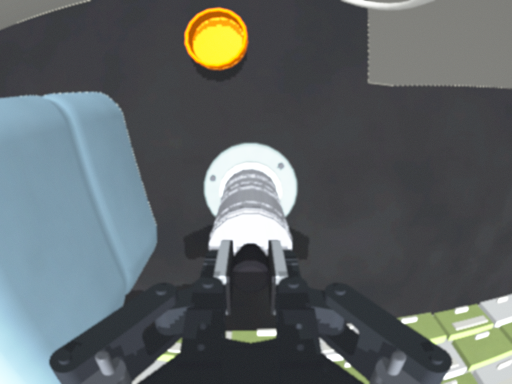

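```bash
python3 - <<'E'
from h import *
bot.grip(0.6); st("rel")
bot.movel([SX,SY,200],max_speed=120); bot.dwell(0.3); st()
m=imaging.camera_model("wrist"); im=imaging.capture("wrist"); cv2.imwrite("pics/lid_r.png",im)
overlay(im,m,[(SX,SY,10,43,(0,0,255)),(SX,SY,121,24,(255,0,0)),(SX,SY,147,10,(0,255,0))],"lid_rc",(170,140,330,310),4)
a=imaging.capture("scene"); cv2.imwrite("pics/s9.png",a); crop(a,230,80,330,200,5,"s9c")
E
```

```text
rel t51.1 tcp [653.3  29.  123.2] F [-0.   0.8  0.5] op 0.602
 t52.2 tcp [653.9  28.9 199.2] F [ 0.9  1.3 -0.5] op 0.601
```

View pics/lid_rc.png

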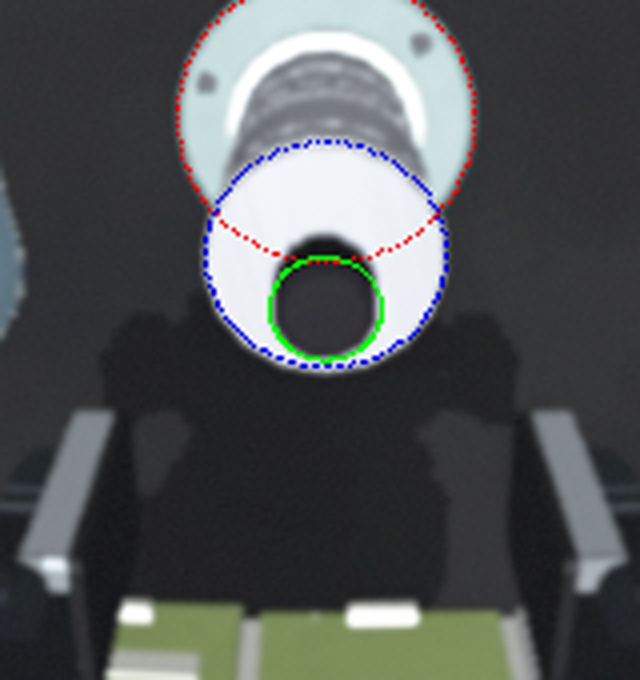

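View pics/s9c.png

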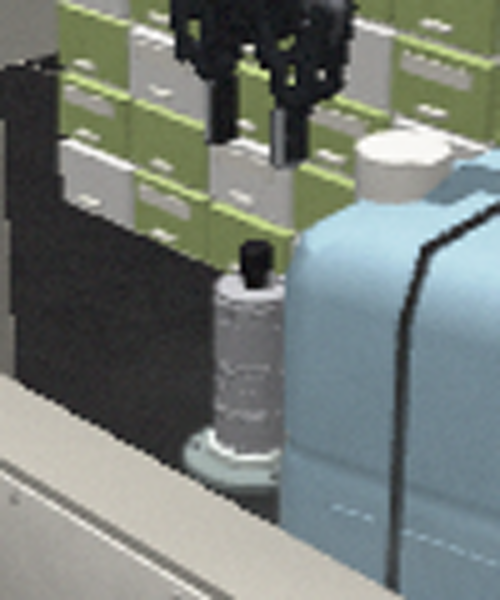

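View pics/s9.png

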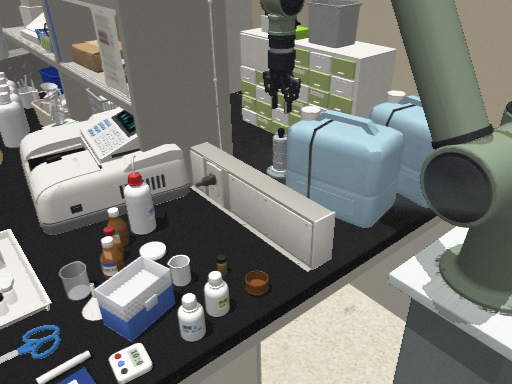

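The tower stands straight on the plate: the lid rim and knob match the expected home heights, and the gripper is clear above it. The vial at (221,265), beaker at (180,270) and dish at (153,250) have not moved. I'm handing in the job.

```bash
python3 - <<'E'
from h import *
print(bot.sign_off())
E
```

```text
the job is handed in; nothing more can be done
None
```

The sieve tower is built on the shaker plate in the order asked: pan, fine sieve, coarse sieve, lid. I handed it in at about 52 s of the 134 s allowed; the sign-off gives no verdict.

- **Placing:** each piece met the one below within 0.3 mm of its calculated home height, with a contact force of about 5 N.
- **Final checks:** after each release, the wrist picture showed the rim within about 1 mm of where it should be. The last wrist and scene pictures show a straight tower with the lid level and the gripper clear, about 50 mm above the knob.
- **Bystanders:** the vial, small beaker and petri dish look unmoved in the last scene picture.
- **Disagreements:** the two first wrist views differed by up to 2 mm on the pieces and the seat ring, and by up to 4 mm on the vial. My fit for the pan's resting place sat about 1 mm lower in y than my first estimate of the ring. I shifted the aim point by about 1 mm for the later pieces.

No check failed.

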